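Weigh the basket with the clutch drum on the sprung scale

TASK

Weigh the red parts basket (the one with the clutch drum in it): lift it by its black grip, hang its steel bail bar in the notches of the spring scale's forked hook, lower it slowly until the hook carries all the weight without being jolted, and let go so that it hangs still and the pointer settles. Leave the blue basket where it stands.

Things in the scene. Friction and masses are not known exactly. Their poses are not given: they have to be found in the camera images.
- red_basket: Red sheet-steel basket 90x140x45 mm (x,y,z) with a grey clutch drum fixed in it, 0.4-0.65 kg. Origin: centre of underside, z up. Over it in its y-z plane a rigid steel bail: uprights at y=+-72, level round bar along y, 8 mm thick, straight for y=-55..55, its underside 130 mm above the origin. On mid-bar a square black grip 20x20 mm, 138 to 184 mm above the origin: grasp it from above.
- blue_basket: Basket of the same shape and size, blue, with two spark plugs fixed in it. To be left alone.
- hook_seat (a point): Seat for the bar's underside: notch bottoms of the steel fork hook, midway between its arms, 240 mm above the bench unloaded; moves with the hook. x: from open end (robot side) to green column, y across (bar lies along it), z up. Arms 10 mm thick at y=+-32 mm, V notches x=-24..24, 12 deep; front tips end 30 mm higher at x=-32. Column face at x=105, top 30 above the unloaded seat; nothing above the fork.
- scale_hook (a joint): How far the sprung hook and its red pointer have gone down, in m: 0 unloaded, 0.065 at the bottom stop. Spring 130 N/m, lightly damped: a basket of this kind settles at 0.03 to 0.05; dropped on it, the hook shoots down and bounces.

How it is judged:
On the way, in this order (a step that is already met when the one before it is completed fails the run):
1. the red basket is lifted clear of the bench (height (world z) of red_basket above 0.035 m), for 0.2 s.
2. the red basket's bar lies in the notches and the hook has gone down under its weight (value of joint scale_hook above 0.018 m and horizontal distance between red_basket and hook_seat below 0.035 m and z of red_basket in the frame of hook_seat between -0.138 and -0.115 m), for 0.2 s.
At the end, for the whole second after the job is handed in: The red basket hangs still (under 0.05 m/s), bar in the fork's notches: origin within 35 mm sideways of the seat, 115 to 138 mm below it, tilt under 0.2 rad; hook over 18 mm down, under 0.02 m/s; blue basket within 30 mm of its place (all of step 2 and velocity of joint scale_hook between -0.02 and 0.02 m/s and angle between red_basket's own z axis and vertical below 0.2 rad and linear speed of red_basket below 0.05 m/s and distance of blue_basket from where it was at the start of the episode below 0.03 m); the robot touches nothing.
It fails at once if the scale's hook is jolted: it goes down faster than 0.25 m/s (velocity of joint scale_hook above 0.25 m/s).
It fails at once if the blue basket is moved 30 mm or more (distance of blue_basket from where it was at the start of the episode above 0.03 m).
It also fails if it takes over 58 s, if anything falls off the work surface, if the arm or the gripper's body presses on something with over 40 N, if the wrist force passes 120 N, or if a joint passes its speed limit or range.

ROBOT

A 6-joint arm with a two-finger parallel gripper is mounted at the origin on a cart in front of the work surface, level with it; the furniture and walls round the work are solid. World frame = base frame: x ahead of the robot, y to its left, z up, the work surface at z = 0. Lengths are in m, angles in rad, forces in N, time in s.
With the tool pointing down it reaches from about 0.225 to 0.875 m from the base axis. Payload 3.4 kg.
Tool frame: the origin (TCP) lies between the finger pads; the fingertips stand 8 mm ahead of it and the grasp point (between the pads) lies 11 mm behind it; z points along the fingers, y is the line along which they close (so a half turn about z gives the same grasp; the last joint's range is limited). The gripper opens to 85 mm and grips with 20 to 120 N. Pads are 22 mm wide; open, the fingers measure 114 mm over their backs; the gripper's body (76 mm by 85 mm) begins 54 mm behind the grasp point. The pads swing forward as they close: fully open they stand 13 mm farther back than shut.
Start: joints at [1.015, 0.276, 1.505, -0, 1.361, -0.121], TCP at [0.242, 0.522, 0.239] pointing down, gripper open.
Joint ranges: [-2.89, 2.89], [-0.75, 2.08], [0.22, 2.7], [-1.18, 4.32], [0.11, 2.71], [-2.7, 2.7]. Speed limits (rad/s): [2.57, 2.57, 3.14, 3.14, 3.14, 3.14].

INTERFACE

Orientations are given as a unit quaternion [w, x, y, z].
In Python, from rig import manip gives the robot as it stands.
- The arm moves only by the tool move_arm, never from a script. Its argument "deltas" is a list that holds one entry, the list of rows, each a list of 5 numbers: the shift along the tool's x, y, z normalised to -1 to 1, where 1 is 80 cm, then the turn about the tool's z normalised to -1 to 1, where 1 is 120 degrees, then the closure, from -1 (fully open) to 1 (shut). In form: [[[tx, ty, tz, twist, grip], ...]]. A call has 1 to 12 rows; each row is the pose to reach, as a shift and turn from the pose commanded when the call began, along the tool's axes at that moment; what a row does not reach only later rows make up. A row lasts 1/10 s, in which the tool goes at most 50 mm and 8.59 degrees, less where a joint would pass 70% of its speed; a pose out of reach is approached as far as the arm can. A call with a number of a shift or a turn outside -1 to 1 is refused whole. A call with a gripper value outside its range is refused whole. The fingers move at their own pace and stop on an object; "squeeze" is the grip in N (left out, the last holds). Time passes only in rows, so rows that repeat a pose let the fingers close. It gives the time, the measured TCP pose, the force, the opening and the grip force at its end, in the units of the state.
- manip.get_state(): the state, without advancing time (a new reading comes with each control period).
- manip.get_image(name): name is "scene" or "top"; returns the picture (420x560x3 uint8, red, green, blue); there is no depth.
- manip.camera_params(name): a dict with "fx", "fy", "cx", "cy" (pixels), "R" (3x3) and "t" (3): a world point X has camera coordinates R X + t. Camera axes: x right, y down, z forward; pixel columns grow to the right and rows downward; lengths in m; the calibration is good to about 2 mm. A picture is of the moment at which its call begins. camera_params takes no time and is no camera call.
- manip.sign_off(): hands the job in; it is judged then, once.
The state is a dict: "clock": time; "qpos": joint angles; "qd": joint speeds; "effort": joint torques, N m; "position": TCP position; "ee_rot": TCP orientation; "contact_force": force on the tool from outside, world axes, zero at the start; "moment": the same for the moment, N m; "width": finger opening in m; "gripper_force": force on a finger pad.
Only numpy, scipy, OpenCV 4.12 (cv2) and the standard library are available. Lean on these libraries where they do the work, as an engineer would, in place of code of your own. Each camera call takes 0.05 s, during which the arm holds its last target. There are 200 camera calls.

## Working session

There is one attempt and no reset: what is moved stays moved. The work goes in short steps, Python scripts to look and compute and a tool call to move; the robot and the scene stay as the last step left them, time stands still between calls to the robot, and variables do not carry over. Pictures are saved under pics/ and viewed, at most 10 in all, crops included, and the job is handed in when it is done.

Besides the shell and the picture viewer there is one more tool, called as name(argument=value, ...), one argument or row to a line, values as JSON. move_arm: Moves the arm, as the interface text tells. Scaled input: -1 to 1 covers 80 cm each way for a shift and 120 degrees each way for a turn. Its arguments: {"type":"object","properties":{"deltas":{"type":"array","items":{"type":"array","items":{"type":"array","items":{"type":"number","minimum":-1,"maximum":1}}}},"squeeze":{"type":"number"}},"required":["deltas"]}

```bash
mkdir -p pics; cat > h.py <<'E'
import numpy as np, cv2
from rig import manip
def grab(n,f):
    im=np.array(manip.get_image(n)); cv2.imwrite('pics/'+f,im[:,:,::-1]); return im
def ray(n,u,v):
    c=manip.camera_params(n); R=np.array(c['R']);t=np.array(c['t'])
    return -R.T@t, R.T@np.array([(u-c['cx'])/c['fx'],(v-c['cy'])/c['fy'],1])
def onz(n,u,v,z):
    o,d=ray(n,u,v); return o+d*(z-o[2])/d[2]
def tri(pts):
    A=np.zeros((3,3));b=np.zeros(3);L=[]
    for n,u,v in pts:
        o,d=ray(n,u,v);d=d/np.linalg.norm(d);P=np.eye(3)-np.outer(d,d);A+=P;b+=P@o;L.append((P,o))
    X=np.linalg.solve(A,b); return X,[np.linalg.norm(P@(X-o)) for P,o in L]
E
python3 - <<'E'
from h import *
a=grab('scene','s0.png');b=grab('top','t0.png')
s=manip.get_state();print(s['clock'],s['position'],s['ee_rot'],s['width'])
for n in('scene','top'):
    o,d=ray(n,280,210);print(n,o,d,manip.camera_params(n)['fx'])
E
```

```text
0.1 [0.24196909 0.5211085  0.23852033] [-2.78628886e-04  2.15693700e-01  9.76460724e-01 -7.77252914e-04] 0.08508380104455902
scene [-0.39586592 -0.61201952  0.84204244] [ 0.71931297  0.4641243  -0.51705546] 469.32317466437445
top [0.3781162  0.01296296 1.28147152] [ 0.11367301  0.00834163 -0.99357532] 411.23005535371004
```

View pics/s0.png

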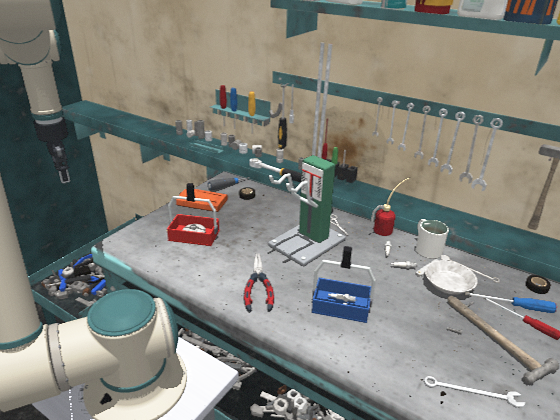

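View pics/t0.png

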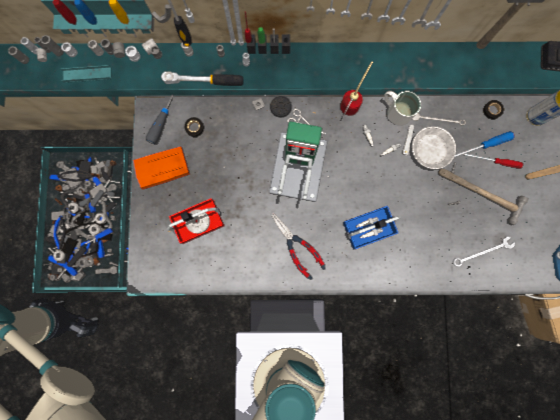

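The scene view shows the red basket at about (193,225) with its grip at (190,190), the scale's fork at about (290,180) and the blue basket at (342,298). In the top view red is at (197,221), the fork at (291,195) and blue at (371,228). I'll zoom in on the red basket and fork.

```bash
python3 - <<'E'
import cv2,numpy as np
s=cv2.imread('pics/s0.png');t=cv2.imread('pics/t0.png')
def crop(i,x,y,w=80,h=60,k=5):
    c=cv2.resize(i[y:y+h,x:x+w],None,fx=k,fy=k,interpolation=cv2.INTER_CUBIC)
    for j in range(0,w,10): cv2.putText(c,str(x+j),(j*k,8),0,.3,(0,255,255));cv2.line(c,(j*k,8),(j*k,14),(0,255,255))
    for j in range(10,h,10): cv2.putText(c,str(y+j),(0,j*k+3),0,.3,(0,255,255));cv2.line(c,(20,j*k),(26,j*k),(0,255,255))
    return c
cv2.imwrite('pics/c0.png',np.vstack([np.hstack([crop(s,155,177,80,75,4)[:300,:320],crop(s,245,150,120,75,4)]),np.hstack([crop(t,160,190),crop(t,255,155)])]))
E
```

```text
(no output)
```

View pics/c0.png

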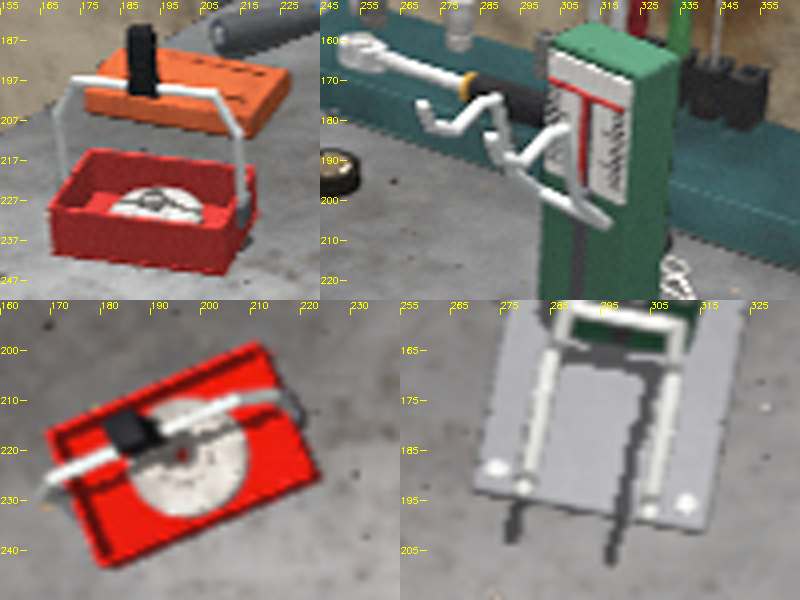

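In the crops, the grip top is at about (190,184) in scene and (186,216) in top. The bar runs (172,225)–(208,210) in top. The fork tips are at (270.5,176) and (287.5,184) in scene, and (279.6,192.4) and (304.8,197.4) in top.

```bash
cat > m.py <<'E'
from h import *
np.set_printoptions(precision=4,suppress=True)
print('grip top',tri([('scene',190.3,183.7),('top',185.4,215.6)]))
rim=[(169.6,216),(212,198.4),(224,225.6),(181,243.4)]
P=np.array([onz('top',*p,.045) for p in rim]);print('rim',P,P.mean(0),np.linalg.norm(P-np.roll(P,1,0),axis=1))
a=onz('top',172,225,.134);b=onz('top',208,210,.134);d=a-b
e1=P[0]-P[1];e2=P[3]-P[2]
print('bar',a,b,[np.degrees(np.arctan2(v[1],v[0])) for v in(d,e1,e2,P[0]-P[3],P[1]-P[2])])
t1,r1=tri([('scene',270.5,176.2),('top',279.6,192.4)]);t2,r2=tri([('scene',287.5,183.8),('top',304.8,197.4)])
print('tips',t1,r1,t2,r2,np.linalg.norm(t1-t2))
y=t1-t2;print('y yaw',np.degrees(np.arctan2(y[1],y[0]))-90)
q1=onz('scene',274.3,183,.24);q2=onz('scene',293,190.5,.24);print('notch',q1,q2,(q1+q2)/2,np.linalg.norm(q1-q2))
for z in(.25,.26,.27):
  f=onz('top',279.6,192.4,z);g=onz('top',304.8,197.4,z);print(z,f,g,np.linalg.norm(f-g))
E
python3 m.py
```

```text
grip top (array([0.4889, 0.2762, 0.186 ]), [np.float64(0.0009070902668528147), np.float64(0.0009070902668528423)])
rim [[0.5028 0.357  0.045 ]
 [0.5559 0.2298 0.045 ]
 [0.473  0.1922 0.045 ]
 [0.4201 0.3203 0.045 ]] [0.488  0.2748 0.045 ] [0.0904 0.1379 0.091  0.1386]
bar [0.4685 0.3248 0.134 ] [0.5103 0.2248 0.134 ] [np.float64(112.69600952003132), np.float64(112.67915941842801), np.float64(112.42443116363688), np.float64(23.925372838616635), np.float64(24.387404033009027)]
tips [0.5382 0.0229 0.2659] [np.float64(0.0006447466336545571), np.float64(0.0006447466336545356)] [ 0.5251 -0.0399  0.2678] [np.float64(0.0005828563995043459), np.float64(0.0005828563995043724)] 0.06416206441463361
y yaw -11.814158190772076
notch [0.552  0.0202 0.24  ] [ 0.5456 -0.0444  0.24  ] [ 0.5488 -0.0121  0.24  ] 0.06487364516059028
0.25 [0.5411 0.0225 0.25  ] [ 0.528  -0.0413  0.25  ] 0.06514870180618622
0.26 [0.5395 0.0224 0.26  ] [ 0.5265 -0.0408  0.26  ] 0.06451709249210733
0.27 [0.5379 0.0223 0.27  ] [ 0.5251 -0.0403  0.27  ] 0.0638854831780284
```

```bash
cat > go.py <<'E'
import sys; from h import *
from scipy.spatial.transform import Rotation as Ro
# go.py x y z yaw(of tool y, deg) -> normalised delta
x,y,z,yaw=map(float,sys.argv[1:5]); s=manip.get_state()
w,a,b,c=s['ee_rot'];R=Ro.from_quat([a,b,c,w]).as_matrix();p=np.array(s['position'])
cy=np.degrees(np.arctan2(R[1,1],R[0,1]))
print(s['clock'],'pos',p.round(4),'yaw',cy.round(2),'tilt',R[:,2].round(3),'w',round(s['width'],4),'F',np.round(s['contact_force'],1))
print('delta',(R.T@(np.array([x,y,z])-p)/.8).round(4),'twist',round(((cy-yaw+90)%180-90)/120,4))
E
python3 go.py .4885 .2757 .24 22.8
```

```text
0.1 pos [0.242  0.5211 0.2385] yaw 65.09 tilt [-0.001 -0.001 -1.   ] w 0.0851 F [-0.6 -0.1  0.6]
delta [-0.4087 -0.1484 -0.0017] twist 0.3524
```

move_arm(
  deltas=[
    [[-0.05,-0.018,0,0.05,-1],[-0.1,-0.036,0,0.1,-1],[-0.15,-0.055,0,0.15,-1],[-0.2,-0.073,0,0.2,-1],[-0.25,-0.091,0,0.25,-1],[-0.3,-0.109,0,0.3,-1],[-0.35,-0.127,0,0.33,-1],[-0.39,-0.142,0,0.352,-1],[-0.4087,-0.1484,-0.002,0.3524,-1],[-0.4087,-0.1484,-0.002,0.3524,-1],[-0.4087,-0.1484,-0.002,0.3524,-1]],
  ],
)

```text
clock: 1.2
position: [0.4879, 0.2767, 0.2407]
ee_rot: [-0.001, 0.553, 0.833, -0.0]
contact_force: [-1.2, 0.2, 1.0]
width: 0.085
gripper_force: 0.0
```

```bash
python3 go.py .4885 .2757 .154 22.8; python3 - <<'E'
from h import *
s=grab('scene','s1.png');t=grab('top','t1.png')
a=cv2.resize(s[130:250,140:240],(400,480));b=cv2.resize(t[170:260,150:250],(400,360))
b=cv2.copyMakeBorder(b,0,120,0,0,cv2.BORDER_CONSTANT)
cv2.imwrite('pics/c1.png',np.hstack([a,b])[:,:,::-1])
E
```

```text
1.2 pos [0.4879 0.2767 0.2407] yaw 22.82 tilt [-0.002  0.001 -1.   ] w 0.085 F [-1.2  0.2  1. ]
delta [-0.0016  0.0003  0.1083] twist 0.0001
```

View pics/c1.png

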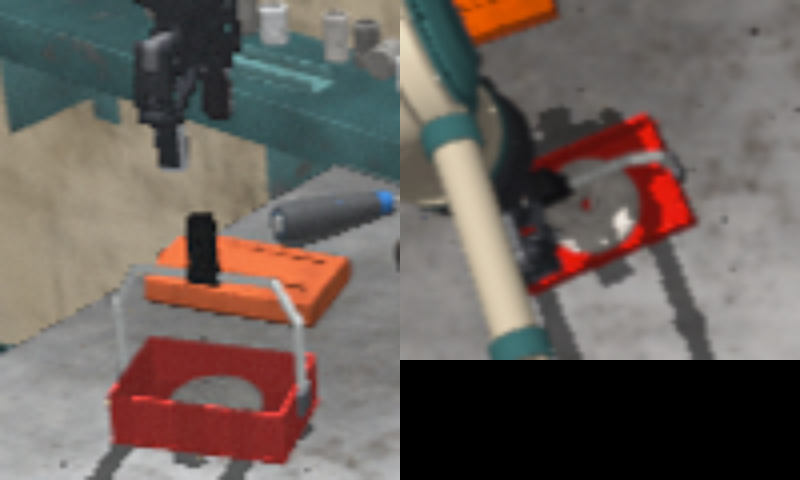

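The open gripper stands over the black grip. In the scene crop the near finger is at about (170,150) and the grip at (200,245), so the jaws straddle it. Next I'll descend and close.

move_arm(
  deltas=[
    [[-0.001,0,0.02,0,-1],[-0.0016,0,0.04,0,-1],[-0.0016,0,0.06,0,-1],[-0.0016,0,0.08,0,-1],[-0.0016,0,0.1,0,-1],[-0.0016,0,0.108,0,-1],[-0.0016,0,0.108,0,-1],[-0.0016,0,0.108,0,0],[-0.0016,0,0.108,0,0.3],[-0.0016,0,0.108,0,1],[-0.0016,0,0.108,0,1],[-0.0016,0,0.108,0,1]],
  ],
  squeeze=70,
)

```text
clock: 2.5
position: [0.4901, 0.2752, 0.1551]
ee_rot: [0.001, 0.553, 0.833, 0.001]
contact_force: [2.3, 1.4, 0.7]
width: 0.0194
gripper_force: 69.0
```

move_arm(
  deltas=[
    [[0,0,0,0,1],[0,0,0,0,1],[0,0,0,0,1],[0,0,0,0,1]],
  ],
)

```text
clock: 2.9
position: [0.4901, 0.2752, 0.1551]
ee_rot: [0.001, 0.553, 0.833, 0.001]
contact_force: [2.2, 1.0, 3.1]
width: 0.0188
gripper_force: 69.2
```

move_arm(
  deltas=[
    [[0,0,-0.01,0,1],[0,0,-0.03,0,1],[0,0,-0.05,0,1],[0,0,-0.075,0,1],[0,0,-0.1,0,1],[0,0,-0.125,0,1],[0,0,-0.15,0,1],[0,0,-0.175,0,1],[0,0,-0.19,0,1],[0,0,-0.194,0,1],[0,0,-0.194,0,1],[0,0,-0.194,0,1]],
  ],
)

```text
clock: 4.1
position: [0.4885, 0.2746, 0.3083]
ee_rot: [-0.001, 0.553, 0.833, -0.001]
contact_force: [-0.8, -0.4, -5.3]
width: 0.019
gripper_force: 68.8
```

```bash
python3 go.py .435 .0115 .310 -11.6; python3 - <<'E'
from h import *
print(tri([('scene',317.5,206),('top',312,160)]))
E
```

```text
4.1 pos [0.4885 0.2746 0.3083] yaw 22.8 tilt [-0.003 -0.001 -1.   ] w 0.019 F [-0.8 -0.4 -5.3]
delta [-0.2773 -0.1891 -0.0016] twist 0.2867
(array([ 0.64837493, -0.06764896,  0.15034379]), [np.float64(0.0003677924226316679), np.float64(0.0003677924226317194)])
```

move_arm(
  deltas=[
    [[-0.015,-0.01,0,0.02,1],[-0.045,-0.03,0,0.05,1],[-0.075,-0.051,0,0.08,1],[-0.105,-0.072,0,0.11,1],[-0.135,-0.092,0,0.14,1],[-0.165,-0.112,0,0.17,1],[-0.195,-0.133,0,0.2,1],[-0.225,-0.153,0,0.23,1],[-0.25,-0.17,0,0.26,1],[-0.268,-0.183,0,0.28,1],[-0.2773,-0.1891,-0.0016,0.2867,1],[-0.2773,-0.1891,-0.0016,0.2867,1]],
  ],
)

```text
clock: 5.3
position: [0.4351, 0.0107, 0.3109]
ee_rot: [0.0, 0.776, 0.631, -0.0]
contact_force: [0.1, 0.1, -4.0]
width: 0.0191
gripper_force: 68.9
```

move_arm(
  deltas=[
    [[0,0,0,0,1],[0,0,0,0,1],[0,0,0,0,1],[0,0,0,0,1],[0,0,0,0,1]],
  ],
)

```text
clock: 5.8
position: [0.4358, 0.0122, 0.3109]
ee_rot: [-0.0, 0.775, 0.632, 0.0]
contact_force: [-0.3, 0.3, -4.7]
width: 0.019
gripper_force: 68.9
```

```bash
python3 go.py .529 -.008 .305 -11.6; python3 - <<'E'
from h import *
s=grab('scene','s2.png');t=grab('top','t2.png')
a=cv2.resize(s[140:260,215:345],(520,480),interpolation=cv2.INTER_CUBIC);b=cv2.resize(t[140:260,260:330],(280,480),interpolation=cv2.INTER_CUBIC)
cv2.imwrite('pics/c2.png',np.hstack([a,b])[:,:,::-1])
E
```

```text
5.8 pos [0.4358 0.0122 0.3109] yaw -11.56 tilt [-0.  0. -1.] w 0.019 F [-0.3  0.3 -4.7]
delta [-0.0014  0.1192  0.0074] twist 0.0004
```

View pics/c2.png

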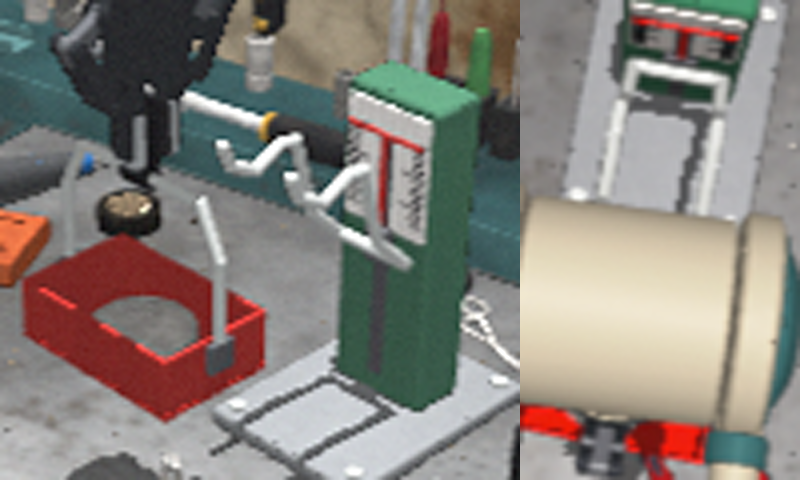

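The red basket hangs level in front of the fork. Its near upright tops out at about crop (203,200), the fork tips are at crop (222,145) and (290,180), and the rear peaks are at (300,140) and (368,165). I'll check the fork's side profile by intersecting rays with the near arm's plane.

```bash
python3 - <<'E'
from h import *
a=np.radians(-11.6);ex=np.array([np.cos(a),np.sin(a),0]);ey=np.array([-np.sin(a),np.cos(a),0]);S=np.array([.562,-.0145,0])
for nm,pts,y0 in(('near',[(290,178),(317,207),(368,165),(378,243),(408,265)],-.032),('far',[(222,145),(235,172),(298,140)],.032),('basket near: upright top, rim corners R, bottom',[(203,200),(265,312),(165,360),(165,418)],-.07)):
  for x,y in pts:
    o,d=ray('scene',215+x/4,140+y/4);k=(y0-(o-S)@ey)/(d@ey);P=o+k*d;print(nm,(x,y),'fx %.3f z %.3f'%((P-S)@ex,P[2]))
E
```

```text
near (290, 178) fx -0.031 z 0.266
near (317, 207) fx -0.004 z 0.234
near (368, 165) fx 0.045 z 0.248
near (378, 243) fx 0.061 z 0.180
near (408, 265) fx 0.096 z 0.148
far (222, 145) fx -0.032 z 0.266
far (235, 172) fx -0.019 z 0.241
far (298, 140) fx 0.043 z 0.244
basket near: upright top, rim corners R, bottom (203, 200) fx -0.146 z 0.307
basket near: upright top, rim corners R, bottom (265, 312) fx -0.091 z 0.205
basket near: upright top, rim corners R, bottom (165, 360) fx -0.177 z 0.208
basket near: upright top, rim corners R, bottom (165, 418) fx -0.177 z 0.165
```

move_arm(
  deltas=[
    [[0,0.01,0.003,0,1],[0,0.025,0.003,0,1],[0,0.04,0.003,0,1],[0,0.055,0.003,0,1],[0,0.07,0.003,0,1],[0,0.085,0.003,0,1],[0,0.1,0.003,0,1],[0,0.115,0.003,0,1],[0,0.13,0.003,0,1],[0,0.142,0.003,0,1],[0,0.1475,0.003,0,1],[0,0.1475,0.003,0,1]],
  ],
)

```text
clock: 7.1
position: [0.5519, -0.0121, 0.3083]
ee_rot: [-0.0, 0.775, 0.632, -0.0]
contact_force: [-1.0, -0.0, -5.3]
width: 0.0189
gripper_force: 68.9
```

```bash
python3 go.py .562 -.0145 .280 -11.6; python3 - <<'E'
from h import *
s=grab('scene','s3.png');t=grab('top','t3.png')
a=cv2.resize(s[130:250,235:365],(520,480),interpolation=cv2.INTER_CUBIC);b=cv2.resize(t[130:250,260:330],(280,480),interpolation=cv2.INTER_CUBIC)
cv2.imwrite('pics/c3.png',np.hstack([a,b])[:,:,::-1])
E
```

```text
7.1 pos [ 0.5519 -0.0121  0.3083] yaw -11.61 tilt [-0.  0. -1.] w 0.0189 F [-1.  -0.  -5.3]
delta [-0.0004  0.013   0.0354] twist -0.0001
```

View pics/c3.png

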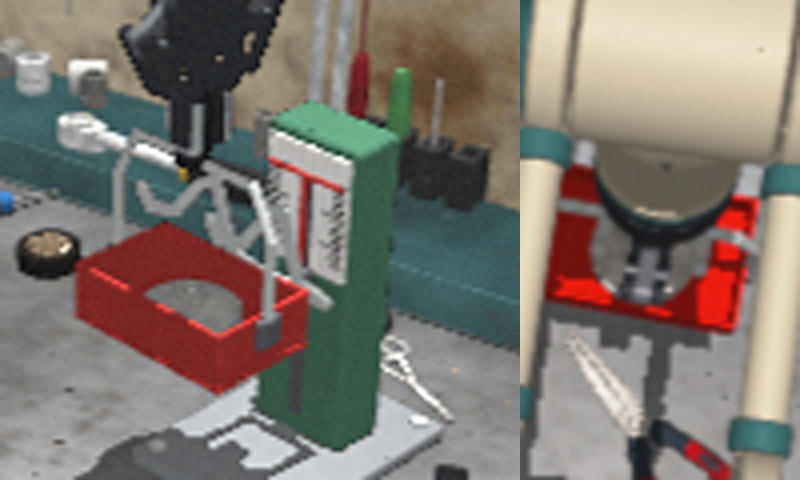

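The fork passes between the uprights in the scene crop: the near upright is outside the near arm at about (265,220), the bar is over the notches, and the rim is clear of the fork. I'll lower it towards the notches.

move_arm(
  deltas=[
    [[0,0.001,0.005,0,1],[0,0.003,0.01,0,1],[0,0.005,0.015,0,1],[0,0.007,0.02,0,1],[0,0.009,0.025,0,1],[0,0.011,0.03,0,1],[0,0.012,0.035,0,1],[0,0.013,0.04,0,1],[0,0.013,0.044,0,1],[0,0.013,0.047,0,1],[0,0.013,0.05,0,1],[0,0.013,0.05,0,1]],
  ],
)

```text
clock: 8.4
position: [0.5613, -0.014, 0.2682]
ee_rot: [-0.0, 0.775, 0.632, -0.0]
contact_force: [0.5, -0.4, -4.7]
width: 0.019
gripper_force: 68.8
```

move_arm(
  deltas=[
    [[0,0,0.003,0,1],[0,0,0.006,0,1],[0,0,0.009,0,1],[0,0,0.012,0,1],[0,0,0.015,0,1],[0,0,0.018,0,1],[0,0,0.021,0,1],[0,0,0.024,0,1],[0,0,0.027,0,1],[0,0,0.029,0,1],[0,0,0.03,0,1],[0,0,0.03,0,1]],
  ],
)

```text
clock: 9.6
position: [0.5617, -0.014, 0.2446]
ee_rot: [0.0, 0.775, 0.632, 0.0]
contact_force: [0.7, -0.0, -1.3]
width: 0.0193
gripper_force: 69.1
```

```bash
python3 go.py .562 -.0145 .220 -11.6; python3 - <<'E'
from h import *
s=grab('scene','s4.png');grab('top','t4.png')
cv2.imwrite('pics/c4.png',cv2.resize(s[130:250,235:365],(650,600),interpolation=cv2.INTER_CUBIC)[:,:,::-1])
E
```

```text
9.6 pos [ 0.5617 -0.014   0.2446] yaw -11.61 tilt [ 0.  0. -1.] w 0.0193 F [ 0.7 -0.  -1.3]
delta [-0.0005  0.0005  0.0308] twist -0.0
```

View pics/c4.png

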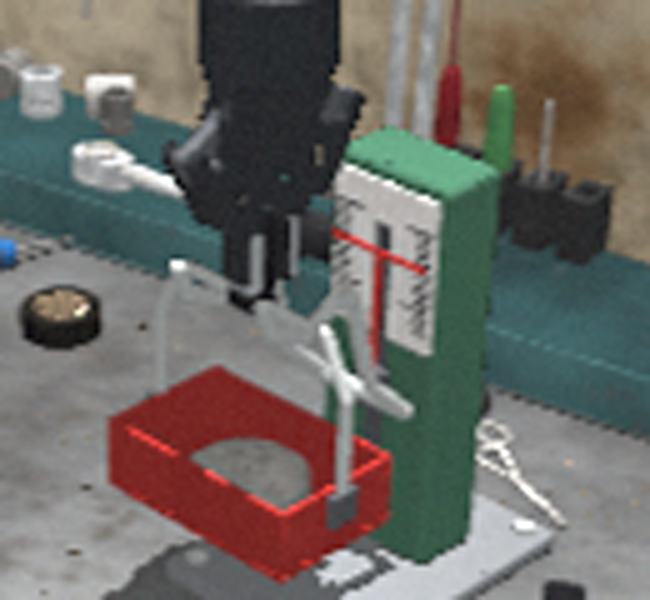

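The red pointer at crop (380,250) has moved well down, and the bar lies in the fork at (340,375). The hook is taking the load, so I'll keep lowering slowly.

move_arm(
  deltas=[
    [[0,0,0.002,0,1],[0,0,0.004,0,1],[0,0,0.006,0,1],[0,0,0.008,0,1],[0,0,0.01,0,1],[0,0,0.012,0,1],[0,0,0.014,0,1],[0,0,0.015,0,1],[0,0,0.015,0,1],[0,0,0.015,0,1]],
  ],
)

```text
clock: 10.7
position: [0.5617, -0.014, 0.2327]
ee_rot: [0.0, 0.775, 0.632, 0.0]
contact_force: [0.6, 0.4, 0.8]
width: 0.019
gripper_force: 69.5
```

move_arm(
  deltas=[
    [[0,0,0,0,1],[0,0,0,0,1],[0,0,0,0,1]],
  ],
)

```text
clock: 11.0
position: [0.5617, -0.014, 0.2326]
ee_rot: [0.0, 0.775, 0.632, 0.0]
contact_force: [0.9, -0.8, -0.7]
width: 0.0191
gripper_force: 69.5
```

move_arm(
  deltas=[
    [[0,0,0,0,1],[0,0,0,0,1],[0,0,0,0,1]],
  ],
)

```text
clock: 11.3
position: [0.5617, -0.014, 0.2326]
ee_rot: [0.0, 0.775, 0.632, 0.0]
contact_force: [2.5, 0.0, 0.2]
width: 0.0191
gripper_force: 69.5
```

move_arm(
  deltas=[
    [[0,0,0.001,0,1],[0,0,0.002,0,1],[0,0,0.003,0,1],[0,0,0.004,0,1],[0,0,0.004,0,1],[0,0,0.004,0,1]],
  ],
)

```text
clock: 11.9
position: [0.5616, -0.014, 0.2294]
ee_rot: [0.0, 0.775, 0.632, 0.0]
contact_force: [1.9, 0.3, 0.2]
width: 0.0191
gripper_force: 69.6
```

```bash
python3 - <<'E'
from h import *
F=[]
for i in range(15):
    manip.get_image('scene');F.append(manip.get_state()['contact_force'])
s=manip.get_state();print(s['clock'],s['position'],np.mean(F,0),np.std(F,0))
E
```

```text
12.65 [ 0.56162074 -0.01403094  0.22942038] [2.59292049 0.21550982 0.5933178 ] [0.33976123 0.46292067 0.51817265]
```

move_arm(
  deltas=[
    [[0,0.001,0,0,1],[0,0.002,0,0,1],[0,0.003,0,0,1],[0,0.004,0,0,1],[0,0.005,0,0,1],[0,0.005,0,0,1]],
  ],
)

```text
clock: 13.25
position: [0.563, -0.0144, 0.2285]
ee_rot: [-0.002, 0.775, 0.632, -0.002]
contact_force: [-5.6, -0.1, 0.9]
width: 0.0189
gripper_force: 69.5
```

```bash
cat > f.py <<'E'
from h import *
F=[]
for i in range(12):
    manip.get_image('scene');F.append(manip.get_state()['contact_force'])
s=manip.get_state();print(s['clock'],s['position'],np.mean(F,0),np.std(F,0),s['moment'])
E
python3 f.py
```

```text
13.85 [ 0.56299721 -0.0143832   0.22856949] [-4.73779177  0.80416326  0.39791586] [0.6186801  0.40240304 0.31122944] [0.18186259 0.97947163 0.09708915]
```

move_arm(
  deltas=[
    [[0,-0.001,0,0,1],[0,-0.002,0,0,1],[0,-0.0033,0,0,1],[0,-0.0033,0,0,1]],
  ],
)

```text
clock: 14.25
position: [0.5628, -0.0144, 0.2295]
ee_rot: [0.0, 0.775, 0.632, 0.0]
contact_force: [-4.2, 0.8, -0.2]
width: 0.0196
gripper_force: 69.6
```

```bash
python3 f.py
```

```text
14.85 [ 0.56281409 -0.01430637  0.22934258] [-3.70718585  0.18494396  0.39978729] [0.45734658 0.46049446 0.48663051] [0.03387573 0.76289835 0.02321018]
```

move_arm(
  deltas=[
    [[0,-0.001,0,0,1],[0,-0.002,0,0,1],[0,-0.002,0,0,1]],
  ],
)

```text
clock: 15.15
position: [0.5626, -0.0143, 0.2299]
ee_rot: [0.001, 0.775, 0.632, 0.001]
contact_force: [-0.5, -0.7, 0.1]
width: 0.0192
gripper_force: 69.6
```

```bash
python3 f.py
```

```text
15.75 [ 0.56241292 -0.01422229  0.2297236 ] [ 2.05079914 -1.12927235  0.35363214] [1.35856677 0.45535812 0.44381999] [-0.33394558 -0.71395327  0.03031036]
```

move_arm(
  deltas=[
    [[0,0.0005,0,0,1],[0,0.0005,0,0,1],[0,0.0005,0,0,0.5],[0,0.0005,0,0,0.45],[0,0.0005,0,0,0.4],[0,0.0005,0,0,0.3],[0,0.0005,0,0,0.1],[0,0.0005,0,0,-0.1],[0,0.0005,0,0,-0.3],[0,0.0005,0,0,-0.5]],
  ],
  squeeze=20,
)

```text
clock: 16.75
position: [0.5616, -0.014, 0.2294]
ee_rot: [-0.0, 0.775, 0.632, 0.0]
contact_force: [0.3, -1.2, -0.3]
width: 0.064
gripper_force: 0.0
```

```bash
python3 f.py; python3 - <<'E'
from h import *
s=grab('scene','s5.png')
cv2.imwrite('pics/c5.png',cv2.resize(s[130:250,235:365],(650,600),interpolation=cv2.INTER_CUBIC)[:,:,::-1])
E
```

```text
17.35 [ 0.56169109 -0.01405143  0.22939527] [0.04243593 0.21693443 0.05208685] [0.26092945 0.57327465 0.37239972] [-0.00118158  0.00048293 -0.00760904]
```

View pics/c5.png

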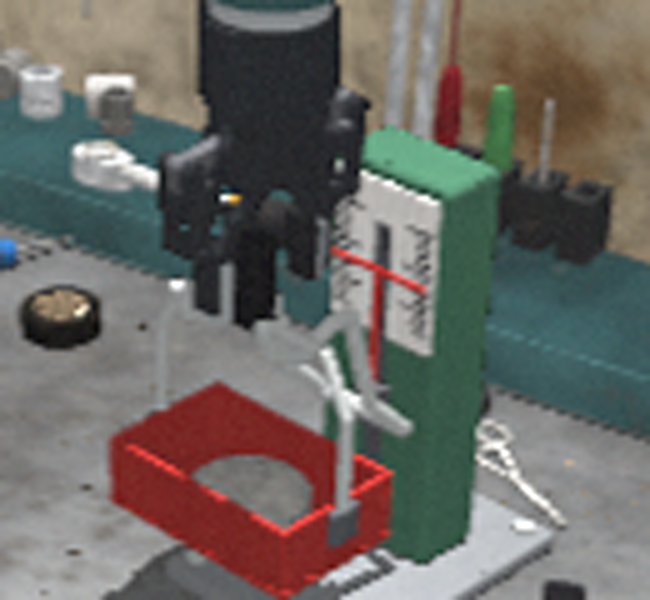

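The basket hangs level on the fork with the pointer at (380,270). The fingers are open either side of the grip at (205,290) and (305,255), with zero contact force. I'll rise clear.

move_arm(
  deltas=[
    [[0,0,-0.005,0,-0.7],[0,0,-0.015,0,-0.9],[0,0,-0.03,0,-1],[0,0,-0.05,0,-1],[0,0,-0.07,0,-1],[0,0,-0.09,0,-1],[0,0,-0.11,0,-1],[0,0,-0.13,0,-1],[0,0,-0.14,0,-1],[0,0,-0.14,0,-1],[0,0,-0.14,0,-1],[0,0,-0.14,0,-1]],
  ],
)

```text
clock: 18.6
position: [0.5613, -0.014, 0.3405]
ee_rot: [-0.001, 0.775, 0.632, -0.001]
contact_force: [-0.2, -0.2, -0.3]
width: 0.0855
gripper_force: 0.0
```

```bash
python3 - <<'E'
from h import *
m=[]
for i in range(60):
    im=np.array(manip.get_image('scene')).astype(int)
    c=im[130:260,235:365]; k=(c[:,:,0]>100)&(c[:,:,1]<60)&(c[:,:,2]<60)&(np.arange(130)[:,None]>70)
    y,x=np.nonzero(k);m.append((x.mean(),y.mean()))
    if i%20==0: print(m[-1])
m=np.array(m[-20:]);print(m.mean(0),m.std(0),manip.get_state()['clock'],manip.get_state()['position'])
s=grab('scene','s6.png')
cv2.imwrite('pics/c6.png',cv2.resize(s[110:260,200:360],(640,600),interpolation=cv2.INTER_CUBIC)[:,:,::-1])
E
```

```text
(np.float64(47.47299651567944), np.float64(97.49303135888502))
(np.float64(47.46853146853147), np.float64(97.51486013986013))
(np.float64(47.46281714785652), np.float64(97.51968503937007))
[47.47119784 97.5227869 ] [0.03255569 0.01462505] 21.6 [ 0.56168881 -0.01405062  0.34136675]
```

View pics/c6.png

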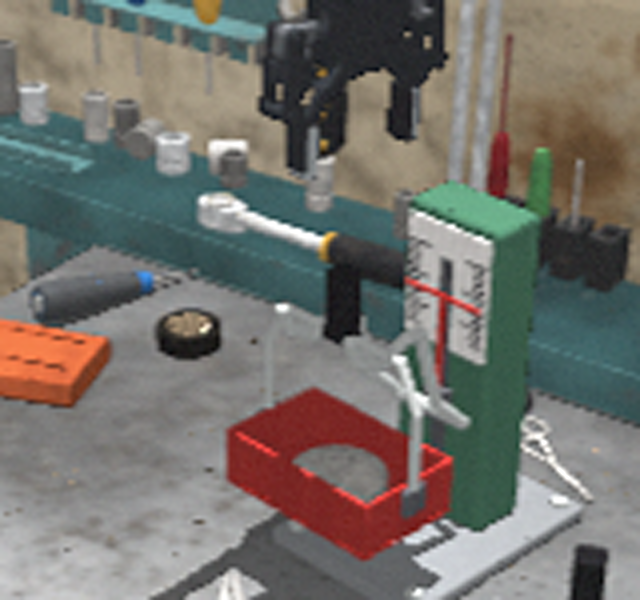

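The basket hangs still and level at about (340,470), with the pointer settled at (445,298) and the gripper well clear. Handing in.

```bash
python3 -c "
from rig import manip
print(manip.sign_off())"
```

```text
the job is handed in; nothing more can be done
None
```

The job is handed in at about 22 s of the 58 s allowed: the red basket hangs still in the fork's notches with the pointer settled and the gripper clear, and I never touched the blue basket; the hand-in gave no verdict.

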